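# Level the frets of a small guitar neck in a clicking swivel vise

### The arm

A 6-joint arm with a two-finger parallel gripper is mounted at the origin on the work surface. World frame = base frame: x ahead of the robot, y to its left, z up, the work surface at z = 0. Lengths are in m, angles in rad, forces in N, time in s.
With the tool pointing down it reaches from about 0.4 to 0.825 m from the base axis. Payload 7 kg.
Tool frame: the origin (TCP) lies midway between the tips of the shut fingers; the grasp point (between the pads) lies arm.hold_point_z behind it (arm.hold_point_z is the distance from the TCP to the grasp point, in m); z points along the fingers, y is the line along which they close (so a half turn about z gives the same grasp; the last joint's range is limited). The gripper opens to 88 mm and grips with 3 to 60 N. Pads are 19 mm wide; open, the fingers measure 130 mm over their backs; the gripper's body (78 mm by 193 mm) begins 47 mm behind the grasp point.
Start: joints at [1.57, 0.359, 0.012, 0, -1.224, -0.288], TCP at [0.192, 0.647, 0.227] pointing down, gripper open.
Joint ranges: [-3.07, 3.07], [-1.43, 2.12], [-1.02, 1.25], [-3.03, 1.67], [-3.05, -0], [-3.03, 3.03]. Speed limits (rad/s): [2.39, 2.39, 3.01, 3.14, 3.14, 3.14].

### API

Orientations are given as [roll, pitch, yaw] about the fixed x, y, z axes, in that order (R = Rz(yaw) Ry(pitch) Rx(roll)).
In Python, from station import arm gives the robot as it stands.
- The arm moves only by the shell command python3 -m crank 'ROWS' [OPENING] [FORCE]. ROWS is JSON, a list that holds one entry, the list of rows, each a list of 4 numbers: the shift along the tool's x, y, z in units of 25 mm (1.0 is 25 mm), then the turn about the tool's z in units of 5 degrees (1.0 is 5 degrees). A call has 1 to 12 rows; each row is the pose to reach, as a shift and turn from the pose commanded when the call began, along the tool's axes at that moment; what a row does not reach only later rows make up. A row lasts 1/8 s, in which the tool goes at most 62.5 mm and 10.7 degrees, less where a joint would pass 70% of its speed; a pose out of reach is approached as far as the arm can. A call with a gripper value outside its range is refused whole. OPENING is the closure, from 0 (fully open) to 1 (shut), set as the call begins (- or left out, the last holds). The fingers move at their own pace and stop on an object; FORCE is the grip in N (left out, the last holds). Time passes only in rows, so rows that repeat a pose let the fingers close. It gives the time, the measured TCP pose, the force, the opening and the grip force at its end, in the units of the state.
- arm.get_state(): the state, without advancing time (a new reading comes with each control period).
- arm.grab_frame(name): name is "scene" or "top" or "wrist"; returns (picture, depth): 384x512x3 uint8, red, green, blue; 384x512 float32, m along the optical axis (not along the pixel's ray), 0 where there is no reading.
- arm.get_calibration(name): a dict with "mtx" (3x3 intrinsics, pixels), "k1" (the pictures are not rectified: a ray, as slopes to the right and down, at radius r is drawn at 1 + k1 r^2 times it, then the intrinsics apply), "R" (3x3) and "t" (3): a world point X has camera coordinates R X + t; the wrist camera has in their place "mount" (4x4, takes a point from camera to tool coordinates, whose origin is the TCP and whose axes are the flange's). Camera axes: x right, y down, z forward; pixel columns grow to the right and rows downward; lengths in m; the calibration is good to about 2 mm. A picture is of the moment at which its call begins: read the wrist's pose just before it. get_calibration takes no time and is no camera call.
- arm.job_done(): hands the job in; it is judged then, once.
Trained networks look in the newest picture that a camera, given by its name, has taken for a name from the list of things; names that differ only in an ending like _2 or _b are one class to them, and where a whole thing is asked for, a point or a joint stands for the part that bears it (a point fixed in the world has none). Each returns a list of dicts, best first, with "score" (0 to 1); they miss things now and then, are a little off and sometimes report something else, mostly with a low value. They report only what shows in the picture. A call takes as long as a camera call. They do not tell look-alikes from the thing itself.
- arm.recognise(thing, camera): "extent" ([left, top, width, height] in pixels, round what is visible of it).
- arm.trace(thing, camera): "mask" (384x512 bool, what is visible of it) and "extent" ([left, top, width, height] in pixels, round what is visible of it).
The state is a dict: "t": time; "q": joint angles; "qd": joint speeds; "joint_efforts": joint torques, N m; "eef_pos": TCP position; "ee_rot": TCP orientation; "force": force on the tool from outside, world axes, zero at the start; "moment": the same for the moment, N m; "width": finger opening in m; "gripper_force": force on a finger pad.
Only numpy, scipy, OpenCV 4.12 (cv2) and the standard library are available. Lean on these libraries where they do the work, as an engineer would, in place of code of your own. Each camera call takes 0.05 s, during which the arm holds its last target. There are 200 camera calls.

### The job

First turn the swivel vise, click by click, until the neck lies square along the long side of the vise's base plate with its fingerboard leaning towards the robot. Then take the fret levelling beam from its cork pad and, keeping it flat on the frets with light steady pressure so that the neck gives about 6 mm in its padded jaws (never pressed right down to the stop), draw it along the fingerboard from the headstock end to the heel end in one stroke. Finally lay the beam back flat on the cork pad, along it, as it was, and let go; leave the can, jar and bottle where they stand.

Things in the scene. Friction and masses are not known exactly. Their poses are not given: they have to be found in the camera images.
- base_top (a point): centre of the top face of the bolted dark steel base plate of the vise, 14 mm above the bench and on the vertical swivel axis; plate 150 (x) x 200 (y) x 14 mm, it never moves. x points away from the robot, y along the plate's long side
- swivel (a joint): angle of the vise's turntable against its base plate, rad, positive anticlockwise from above. Clicks every 0.349 rad (20 deg) and snaps into the nearest click. 0 is a click and the wanted one: neck along the plate's long side, headstock to plate +y, fingerboard leaning to plate -x. Starts 2 or 3 clicks positive, so must go clockwise; about 0.6 N m takes it over a click
- post (a point): upright round steel post to turn the vise by, 24 mm in diameter; this point is on its axis, 75 mm above the bench. It stands on a flat bar (top 40 mm above the bench) 130 mm from the swivel axis, its top 100 mm above the bench, and goes round with the turntable. At swivel 0 it stands at plate -x from the axis
- board (a point): middle of the flat plane over the fret tops of the neck in the vise, on the swivel axis, 165 mm above the bench. x runs along the neck to the headstock, z is the fingerboard's outward normal (30 deg from vertical), y points down the slope. Fingerboard 46 mm wide, from x = -130 (heel end) to +110 mm (nut); headstock, bent back below the plane, to x = 203. Jaws stay 24 mm or more below the plane
- neck (a joint): how far the neck is pressed down into the padded jaws, m, along the board's -z; 0 free, 0.014 the stop. It springs back; needs about 2.5 N to start and 0.7 N more for each mm (6 mm: 6.7 N). Wanted while stroking: 2.5 to 10.5 mm
- beam_center (a point): centre of the loose fret levelling beam (about 0.35 kg), 30 mm above its flat underside; z up, x along. Aluminium sole 130 (x) x 36 x 12 mm, on it a dark wooden handle 100 (x) x 26 x 48 mm: 60 mm high in all, alike both ways round. It starts on the cork pad. The stroke takes its middle from about 50 mm on the headstock side of the board's middle to 65 mm on the heel side
- pad_top (a point): centre of the upper face of the fixed cork pad, 170 (x) x 80 (y) mm, 6 mm thick, lying on the bench; x along
- can: bystander: bare metal spray can, 54 mm in diameter, 150 mm high, standing off one end of the pad; origin at centre of its underside
- jar: bystander: amber glue jar, 50 mm in diameter, 70 mm high, standing off the other end of the pad; origin at centre of its underside
- bottle: bystander: white bottle, 66 mm in diameter, 170 mm high, to the left of the vise; origin at centre of its underside
There are look-alikes about, which are no part of the job. What is meant by the part that bears beam_center is not turquoise, and is the larger of those in its own colour.

How it is judged:
On the way, in this order (a step that is already met when the one before it is completed fails the run):
1. the vise rests in the square click (within 4 degrees) (value of joint swivel between -0.07 and 0.07 rad and velocity of joint swivel between -0.1 and 0.1 rad/s), for 0.3 s.
2. the beam lies flat and lengthwise on the frets (nut end: beam centre at board x 30 to 75 mm, within 16 mm of the midline), pressing the neck 2.5 to 10.5 mm into its padding (x of beam_center in the frame of board between 0.03 and 0.075 m and contact force between beam and neck above 2 N and value of joint neck between 0.0025 and 0.0105 m and y of beam_center in the frame of board between -0.016 and 0.016 m and angle between the z axis of beam_center and the z axis of board, either way round below 0.14 rad and angle between the x axis of beam_center and the x axis of board, either way round below 0.2 rad and value of joint swivel between -0.07 and 0.07 rad), for 0.1 s.
3. the beam lies flat and lengthwise on the frets (second quarter: beam centre at board x 5 to 30 mm, within 16 mm of the midline), pressing the neck 2.5 to 10.5 mm into its padding (x of beam_center in the frame of board between 0.005 and 0.03 m and contact force between beam and neck above 2 N and value of joint neck between 0.0025 and 0.0105 m and y of beam_center in the frame of board between -0.016 and 0.016 m and angle between the z axis of beam_center and the z axis of board, either way round below 0.14 rad and angle between the x axis of beam_center and the x axis of board, either way round below 0.2 rad and value of joint swivel between -0.07 and 0.07 rad), for 0.1 s.
4. the beam lies flat and lengthwise on the frets (middle: beam centre at board x -20 to 5 mm, within 16 mm of the midline), pressing the neck 2.5 to 10.5 mm into its padding (x of beam_center in the frame of board between -0.02 and 0.005 m and contact force between beam and neck above 2 N and value of joint neck between 0.0025 and 0.0105 m and y of beam_center in the frame of board between -0.016 and 0.016 m and angle between the z axis of beam_center and the z axis of board, either way round below 0.14 rad and angle between the x axis of beam_center and the x axis of board, either way round below 0.2 rad and value of joint swivel between -0.07 and 0.07 rad), for 0.1 s.
5. the beam lies flat and lengthwise on the frets (third quarter: beam centre at board x -45 to -20 mm, within 16 mm of the midline), pressing the neck 2.5 to 10.5 mm into its padding (x of beam_center in the frame of board between -0.045 and -0.02 m and contact force between beam and neck above 2 N and value of joint neck between 0.0025 and 0.0105 m and y of beam_center in the frame of board between -0.016 and 0.016 m and angle between the z axis of beam_center and the z axis of board, either way round below 0.14 rad and angle between the x axis of beam_center and the x axis of board, either way round below 0.2 rad and value of joint swivel between -0.07 and 0.07 rad), for 0.1 s.
6. the beam lies flat and lengthwise on the frets (heel end: beam centre at board x -90 to -45 mm, within 16 mm of the midline), pressing the neck 2.5 to 10.5 mm into its padding (x of beam_center in the frame of board between -0.09 and -0.045 m and contact force between beam and neck above 2 N and value of joint neck between 0.0025 and 0.0105 m and y of beam_center in the frame of board between -0.016 and 0.016 m and angle between the z axis of beam_center and the z axis of board, either way round below 0.14 rad and angle between the x axis of beam_center and the x axis of board, either way round below 0.2 rad and value of joint swivel between -0.07 and 0.07 rad), for 0.1 s.
At the end, for the whole second after the job is handed in: Vise still in the square click (within 4 degrees) and the neck sprung back; beam released, at rest and upright on the cork pad, its centre within 30 mm along and 25 mm across of the pad's, along the pad within 14 degrees; can, jar and bottle upright and within 20 mm of where they stood (value of joint swivel between -0.07 and 0.07 rad and x of beam_center in the frame of pad_top between -0.03 and 0.03 m and y of beam_center in the frame of pad_top between -0.025 and 0.025 m and z of beam_center in the frame of pad_top between 0.026 and 0.034 m and angle between each of beam_center, can, jar, bottle's own z axis and vertical below 0.1 rad and angle between the x axis of beam_center and the x axis of pad_top, either way round below 0.25 rad and linear speed of beam below 0.02 m/s and value of joint neck below 0.003 m and distance of each of can, jar, bottle from where it was at the start of the episode below 0.02 m); the robot touches nothing.
It fails at once if the neck is pressed right down to its stop (over 13 mm) (value of joint neck above 0.013 m).
It fails at once if the spray can is pushed over 30 mm away or tipped (distance of can from where it was at the start of the episode above 0.03 m or angle between can's own z axis and vertical above 0.4 rad).
It fails at once if the glue jar is pushed over 30 mm away or tipped (distance of jar from where it was at the start of the episode above 0.03 m or angle between jar's own z axis and vertical above 0.4 rad).
It fails at once if the white bottle is pushed over 30 mm away or tipped (distance of bottle from where it was at the start of the episode above 0.03 m or angle between bottle's own z axis and vertical above 0.4 rad).
It also fails if it takes over 69 s, if anything falls off the work surface, if the arm or the gripper's body presses on something with over 40 N, if the wrist force passes 120 N, or if a joint passes its speed limit or range.

## Working session

There is one attempt and no reset: what is moved stays moved. The work goes in short steps, Python scripts to look and compute and a shell command to move; the robot and the scene stay as the last step left them, time stands still between calls to the robot, and variables do not carry over. Pictures are saved under pics/ and viewed, at most 10 in all, crops included, and the job is handed in when it is done.

```bash
ls; mkdir -p pics; cat > h.py <<'E'
import numpy as np, cv2
from scipy.spatial.transform import Rotation as Ro
from station import arm
def cam(n,st=None):
    c=arm.get_calibration(n); K=np.array(c["mtx"])
    if "mount" in c:
        M=np.array(c["mount"]); T=np.eye(4); T[:3,:3]=Ro.from_euler('xyz',st["ee_rot"]).as_matrix(); T[:3,3]=st["eef_pos"]
        W=T@M
    else:
        R=np.array(c["R"]);W=np.eye(4);W[:3,:3]=R.T;W[:3,3]=-R.T@np.array(c["t"])
    return K,c["k1"],W
def cloud(n):
    st=arm.get_state(); p,d=arm.grab_frame(n); K,k1,W=cam(n,st)
    v,u=np.mgrid[:384,:512]
    pts=np.stack([u,v],-1).reshape(-1,1,2).astype(float)
    s=cv2.undistortPoints(pts,K,np.array([k1,0,0,0.])).reshape(384,512,2)
    P=np.dstack([s*d[...,None],d])@W[:3,:3].T+W[:3,3]
    P[d==0]=np.nan
    return p,d,P
def save(p,f): cv2.imwrite("pics/"+f,cv2.cvtColor(p,cv2.COLOR_RGB2BGR))
E
cat > a.py <<'E'
from h import *
s=arm.get_state(); print({k:np.round(v,3).tolist() for k,v in s.items()}, arm.hold_point_z)
im=[]
for n in ("scene","top"):
    p,d,P=cloud(n); np.savez(n,p=p,P=P); im.append(p)
    for th in ("base_top","post","neck","beam_center","pad_top","can","jar","bottle"):
        try:
            for r in arm.trace(th,n)[:3]:
                m=r["mask"]&~np.isnan(P[...,0]); Q=P[m]
                print(n,th,round(r["score"],2),np.round(r["extent"]),np.round(np.nanmedian(Q,0),3),np.round(np.nanpercentile(Q,98,axis=0),3),np.round(np.nanpercentile(Q,2,axis=0),3),np.median(p[m],0))
        except Exception as e: print(th,e)
save(im[0],"scene1.png");save(im[1],"top1.png")
E
python3 a.py
```

```text
pics
{'t': 0.0, 'q': [1.57, 0.359, 0.011, -0.0, -1.224, -0.288], 'qd': [-0.0, -0.0, -0.0, 0.0, -0.0, 0.0], 'joint_efforts': [0.001, -58.271, 29.305, 6.997, 0.007, -0.0], 'eef_pos': [0.192, 0.647, 0.226], 'ee_rot': [3.14, -0.0, -0.289], 'force': [-0.295, 0.237, -0.014], 'moment': [0.019, -0.03, -0.011], 'gripper_force': 0.0, 'width': 0.088} 0.0188
scene base_top 0.79 [246. 157.  81.  93.] [0.646 0.077 0.088] [0.718 0.235 0.176] [ 0.51  -0.016  0.005] [163. 134. 116.]
scene base_top 0.16 [132. 227.  56.  32.] [ 0.531 -0.355  0.007] [ 0.561 -0.24   0.014] [ 0.489 -0.411 -0.   ] [253. 219. 145.]
scene post 0.55 [248. 157.  72.  80.] [0.636 0.082 0.152] [0.717 0.245 0.176] [ 0.493 -0.015  0.003] [183. 139. 116.]
scene neck 0.68 [265. 159.  55.  75.] [0.624 0.086 0.162] [0.72  0.241 0.178] [ 0.51  -0.017  0.134] [199. 142.  94.]
scene beam_center 0.89 [140. 218.  41.  32.] [ 0.513 -0.316  0.041] [ 0.532 -0.253  0.071] [ 0.479 -0.376  0.006] [179. 114.  79.]
scene beam_center 0.62 [178. 256.  23.  43.] [ 0.702 -0.285  0.047] [ 0.741 -0.238  0.065] [ 0.646 -0.324  0.005] [ 81. 234. 217.]
sce
[... 1255 characters left out ...]
23.] [ 0.503 -0.306  0.061] [ 0.533 -0.252  0.071] [ 0.481 -0.378  0.005] [208. 137. 107.]
top beam_center 0.63 [358. 243.  31.  20.] [ 0.366 -0.326  0.037] [ 0.388 -0.294  0.045] [ 0.343 -0.368  0.001] [189. 111.  66.]
top pad_top 0.9 [340. 180.  62.  39.] [ 0.523 -0.336  0.007] [ 0.561 -0.244  0.014] [ 0.466 -0.407  0.001] [255. 230. 139.]
top can 0.92 [413. 162.  44.  32.] [ 0.563 -0.464  0.134] [ 0.591 -0.451  0.154] [ 0.542 -0.5    0.01 ] [251. 246. 231.]
top jar 0.67 [315. 200.  18.  22.] [ 0.486 -0.183  0.069] [ 0.508 -0.163  0.075] [ 0.464 -0.207  0.011] [79.  73.5 74. ]
top bottle 0.88 [ 92. 198.  36.  26.] [0.477 0.37  0.113] [0.511 0.421 0.172] [0.449 0.35  0.002] [240. 229. 194.]
```

```bash
python3 - <<'E'
import cv2
a=cv2.imread("pics/top1.png")[80:290,70:470]; cv2.imwrite("pics/topc.png",cv2.resize(a,None,fx=2,fy=2,interpolation=cv2.INTER_CUBIC))
a=cv2.imread("pics/scene1.png")[110:320,80:380]; cv2.imwrite("pics/scenec.png",cv2.resize(a,None,fx=2.6,fy=2.6,interpolation=cv2.INTER_CUBIC))
E
```

```text
(no output)
```

View pics/topc.png

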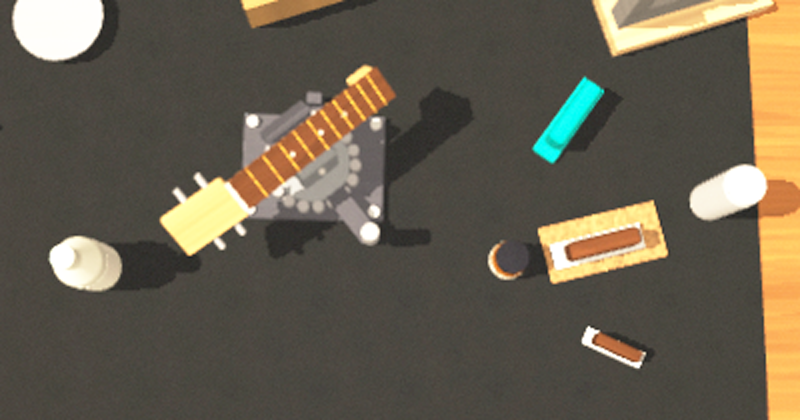

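View pics/scenec.png

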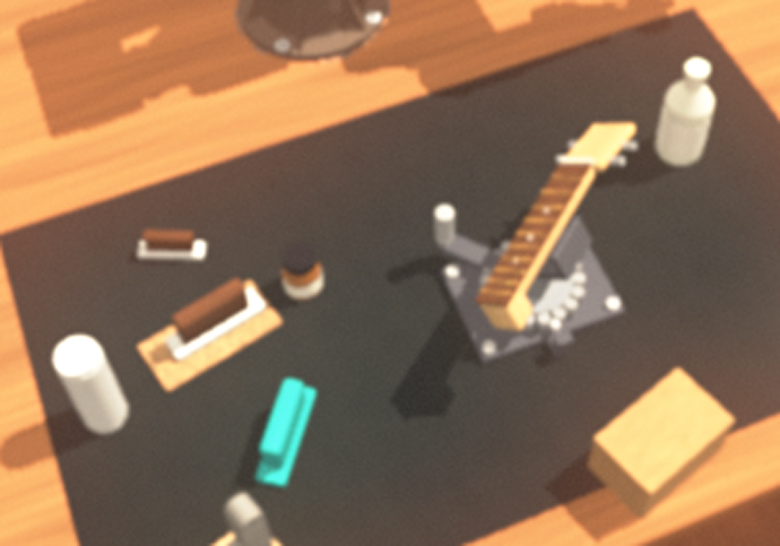

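The top crop shows the vise plate centred near (315,165), with the neck running from the headstock at (205,215) to the heel at (375,85). The post is at (370,232) and the brown beam on its pad at (603,243). The look-alikes are the turquoise beam at (568,120) and a small brown one at (613,347). The swivel is about 40° positive.

```bash
cat > b.py <<'E'
from h import *
P=np.concatenate([np.load(n+".npz")["P"].reshape(-1,3) for n in ("top","scene")]);C=np.concatenate([np.load(n+".npz")["p"].reshape(-1,3) for n in ("top","scene")]).astype(int)
k=~np.isnan(P[:,0]);P=P[k];C=C[k]
def box(a,b,z0,z1): return (P[:,0]>a[0])&(P[:,0]<a[1])&(P[:,1]>b[0])&(P[:,1]<b[1])&(P[:,2]>z0)&(P[:,2]<z1)
def rect(m,t):
    r=cv2.minAreaRect(P[m][:,:2].astype(np.float32)); print(t,m.sum(),np.round(r[0],3),np.round(r[1],3),round(r[2],1),"zmed",np.median(P[m][:,2]).round(4))
print("bench",np.median(P[box((.4,.8),(-.15,-.05),-.02,.02)][:,2]))
rect(box((.48,.75),(-.06,.22),.009,.019),"plate")
rect(box((.44,.62),(-.08,.12),.085,.108),"post")
m=box((.44,.60),(-.42,-.22),.055,.08); rect(m,"handle")
m=box((.44,.60),(-.42,-.22),.012,.030); rect(m,"sole")
m=box((.44,.60),(-.43,-.22),.003,.0095)&(C[:,0]>180)&(C[:,2]<190); rect(m,"pad")
rect(box((.52,.62),(-.53,-.42),.1,.2),"can"); rect(box((.44,.54),(-.23,-.14),.04,.1),"jar");rect(box((.42,.54),(.32,.45),.03,.1),"bottle")
m=box((.44,.8),(-.06,.2),.125,.2)&(C[:,0]-C[:,2]>40)
Q=P[m]
for _ in range(4):
    c=Q.mean(0);U,S,V=np.linalg.svd(Q-c,full_matrices=False); r=abs((Q-c)@V[2]); Q=Q[r<2.0*r.std()+1e-4]
n=V[2]*np.sign(V[2][2]); d=V[0]*np.sign(V[0][1])
print("board",len(Q),c.round(4),"n",n.round(3),"tilt",np.degrees(np.arccos(n[2])).round(1),"dir",d.round(3),"yaw",np.degrees(np.arctan2(d[1],d[0])).round(1), "nhor",np.degrees(np.arctan2(n[1],n[0])).round(1),r.std())
E
python3 b.py
```

```text
bench 0.001357582713969352
plate 1977 [0.609 0.077] [0.259 0.27 ] 1.3 zmed 0.0142
post 158 [0.552 0.042] [0.125 0.057] 31.8 zmed 0.0992
handle 597 [ 0.505 -0.315] [0.03 0.1 ] 14.5 zmed 0.0656
sole 472 [ 0.514 -0.324] [0.074 0.164] 11.6 zmed 0.0178
pad 1173 [ 0.512 -0.325] [0.085 0.171] 13.4 zmed 0.0065
can 831 [ 0.57  -0.475] [0.055 0.057] 60.9 zmed 0.1481
jar 458 [ 0.488 -0.188] [0.048 0.05 ] 28.6 zmed 0.0695
bottle 423 [0.484 0.375] [0.067 0.056] 18.0 zmed 0.0677
board 1362 [0.6298 0.071  0.1642] n [-0.383 -0.292  0.876] tilt 28.8 dir [-0.62   0.785 -0.01 ] yaw 128.3 nhor -142.7 0.0009049613050068816
```

```bash
cat > b2.py <<'E'
exec(open("b.py").read().split('print("bench"')[0])
gray=(C.max(1)-C.min(1)<45)
m=box((.45,.60),(-.08,.06),.092,.106); 
Q=P[m]; print(Q[::6].round(3).tolist(), C[m][::6].tolist())
m=box((.48,.75),(-.06,.22),.010,.019)&gray
# plate: histogram erosion against noise
g,_,_=np.histogram2d(P[m][:,0],P[m][:,1],bins=[np.arange(.48,.76,.004),np.arange(-.06,.23,.004)])
b=(g>0).astype(np.uint8); b=cv2.morphologyEx(b,cv2.MORPH_CLOSE,np.ones((3,3)))
for r in b[::-2,::-1]: print(''.join('#' if x else '.' for x in r))
E
python3 b2.py
```

```text
[[0.526, 0.006, 0.103], [0.524, 0.006, 0.097], [0.521, 0.009, 0.102], [0.521, -0.007, 0.101], [0.518, 0.001, 0.101], [0.516, 0.009, 0.098], [0.516, -0.007, 0.099], [0.513, 0.001, 0.101], [0.511, 0.006, 0.102], [0.508, 0.011, 0.097], [0.508, -0.004, 0.104], [0.509, 0.004, 0.102], [0.514, 0.006, 0.102], [0.513, 0.002, 0.097], [0.515, 0.005, 0.093], [0.522, -0.001, 0.098], [0.527, 0.0, 0.099], [0.527, -0.007, 0.092]] [[254, 251, 244], [255, 254, 252], [255, 255, 253], [253, 250, 241], [255, 255, 253], [255, 255, 254], [254, 253, 248], [255, 255, 253], [255, 255, 253], [221, 207, 189], [240, 230, 216], [245, 237, 222], [255, 253, 245], [255, 253, 247], [254, 253, 247], [253, 250, 240], [233, 224, 207], [148, 137, 128]]
........................................................................
........................................................................
........................................................................
........................................................................
........................................................................
..........
[... 1479 characters left out ...]
########...#####......##########...........
.............###...###########################.......#########..........
..........................................................#.............
........................................................................
........................................................................
.............................#.............#............................
........................................................................
........................................................................
........................................................................
........................................................................
```

```bash
python3 -m crank '[[[10,10.5,0,-3],[10,10.5,0,-3],[10,10.5,0,-3],[10,10.5,0,-3],[19.8,21.1,0,-6.3],[19.8,21.1,0,-6.3],[19.8,21.1,0,-6.3],[19.8,21.1,0,-6.3],[19.8,21.1,0,-6.3],[19.8,21.1,0,-6.3],[19.8,21.1,0,-6.3],[19.8,21.1,0,-6.3]]]' 0 10
```

```text
t: 2.4
eef_pos: [0.5173, -0.0022, 0.2267]
ee_rot: [3.141, -0.0, 0.259]
force: [0.0, 0.7, 0.4]
width: 0.0879
gripper_force: 0.0
```

```bash
python3 - <<'E'
from h import *
p,d,P=cloud("wrist"); save(p,"w1.png")
m=(np.abs(P[...,2]-.1)<.006)&(np.abs(P[...,0]-.517)<.04)&(np.abs(P[...,1])<.04)
print(m.sum()); r=cv2.minEnclosingCircle(P[m][:,:2].astype(np.float32)); print(r, P[m].mean(0))
np.savez("w1",p=p,P=P)
E
```

```text
475
((0.5186449885368347, 0.002791985869407654), 0.012053207494318485) [0.51958045 0.00312654 0.09973231]
```

View pics/w1.png

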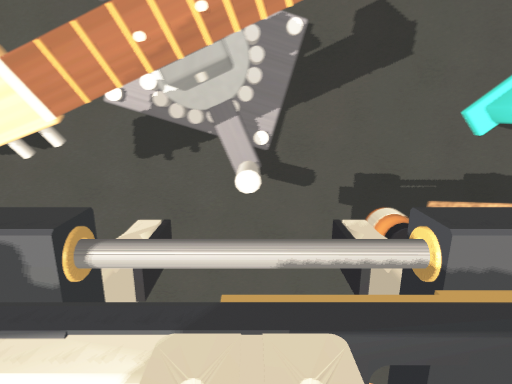

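```bash
python3 -m crank '[[[0.1,-0.2,2,0],[0.1,-0.2,4,0],[0.1,-0.2,6,0],[0.1,-0.2,6.8,0],[0.1,-0.2,6.8,0]]]' && python3 -m crank '[[[0,0,0,0],[0,0,0,0],[0,0,0,0],[0,0,0,0]]]' 0.66 10; python3 - <<'E'
from h import *
s=arm.get_state(); R=Ro.from_euler('xyz',s["ee_rot"]).as_matrix(); ax=np.array([.622,.080])
for a in (30,24,18,12,6,0,-3,-5):
    t=np.radians(a); g=ax-.13*np.array([np.cos(t),np.sin(t)]); d=R.T@np.r_[g-s["eef_pos"][:2],0]; print(a,g.round(3),(d/.025).round(2))
E
```

```text
t: 3.08
eef_pos: [0.5166, 0.0055, 0.0552]
ee_rot: [3.141, 0.003, 0.261]
force: [-0.1, -0.9, 1.1]
width: 0.088
gripper_force: 0.0
t: 3.58
eef_pos: [0.5179, 0.006, 0.0571]
ee_rot: [-3.141, -0.001, 0.261]
force: [0.3, 0.3, 0.3]
width: 0.0535
gripper_force: 0.0
30 [0.509 0.015] [-0.24 -0.44 -0.  ]
24 [0.503 0.027] [-0.35 -0.97 -0.  ]
18 [0.498 0.04 ] [-0.41 -1.51 -0.  ]
12 [0.495 0.053] [-0.41 -2.05 -0.  ]
6 [0.493 0.066] [-0.35 -2.6  -0.  ]
0 [0.492 0.08 ] [-0.24 -3.13  0.  ]
-3 [0.492 0.087] [-0.16 -3.39  0.  ]
-5 [0.492 0.091] [-0.1  -3.56  0.  ]
```

```bash
python3 -m crank '[[[0,0,0,0],[0,0,0,0],[0,0,0,0],[-0.24,-0.44,0,0],[-0.35,-0.97,0,0],[-0.41,-1.5,0,0],[-0.41,-2.05,0,0],[-0.35,-2.6,0,0],[-0.24,-3.1,0,0],[-0.16,-3.4,0,0],[-0.16,-3.4,0,0],[-0.16,-3.4,0,0]]]' 0.66 10 && python3 -m crank '[[[0,0,0,0],[0,0,0,0],[0,0,-2,0],[0,0,-5,0],[0,0,-7,0],[0,0,-7,0]]]' 0 10; cat > c.py <<'E'
import sys
from h import *
n,f=sys.argv[1:3]
p,d,P=cloud(n); save(p,f+".png"); np.savez(f,p=p,P=P)
P=P.reshape(-1,3);C=p.reshape(-1,3).astype(int);k=~np.isnan(P[:,0]);P=P[k];C=C[k]
m=(abs(P[:,2]-.1)<.006)&(abs(P[:,0]-.5)<.05)&(abs(P[:,1]-.06)<.07)&(C.min(1)>120)
print("post",m.sum(),np.median(P[m],0).round(4))
m=(abs(P[:,2]-.162)<.03)&(abs(P[:,0]-.62)<.12)&(abs(P[:,1]-.07)<.13)&(C[:,0]-C[:,2]>40)
Q=P[m]
for _ in range(4):
    c=Q.mean(0);U,S,V=np.linalg.svd(Q-c,full_matrices=False); r=abs((Q-c)@V[2]); Q=Q[r<2.0*r.std()+1e-4]
nn=V[2]*np.sign(V[2][2]); D=V[0]*np.sign(V[0][1])
print("board",len(Q),c.round(4),"n",nn.round(3),"tilt",np.degrees(np.arccos(nn[2])).round(1),"dir",D.round(3),"yaw",np.degrees(np.arctan2(D[1],D[0])).round(1))
w=np.array([.492-.5,0,0])
E
python3 c.py top top2; python3 c.py wrist w2
```

```text
t: 5.08
eef_pos: [0.4918, 0.0869, 0.0565]
ee_rot: [3.142, 0.0, 0.261]
force: [0.5, -0.2, -0.3]
width: 0.0297
gripper_force: 0.0
t: 5.82
eef_pos: [0.4945, 0.0878, 0.2371]
ee_rot: [-3.14, -0.01, 0.261]
force: [0.3, 0.3, 0.1]
width: 0.0837
gripper_force: 0.0
post 11 [0.4828 0.0817 0.0975]
board 329 [0.6181 0.014  0.1644] n [-0.486  0.02   0.874] tilt 29.1 dir [0.082 0.996 0.023] yaw 85.3
post 457 [0.4918 0.0877 0.0998]
board 9695 [0.6185 0.0507 0.1635] n [-0.501  0.016  0.865] tilt 30.1 dir [-0.039  0.998 -0.041] yaw 92.2
```

```bash
python3 -m crank '[[[-2,6,0,2],[-2,6,0,4],[-2,8,0,6],[-3,10,0,8],[-3.75,12,0,10],[-3.75,14,0,12],[-3.75,15.7,0,14],[-3.75,15.7,0,16],[-3.75,15.7,0,18.2],[-3.75,15.7,0,18.2],[-3.75,15.7,0,18.2],[-3.75,15.7,0,18.2]]]' 0 10; cat > d.py <<'E'
from h import *
p,d,P=cloud("wrist"); save(p,"w3.png"); np.savez("w3",p=p,P=P); C=p.astype(int); s=arm.get_state()
R=Ro.from_euler('xyz',s["ee_rot"]).as_matrix()
near=(np.abs(P[...,0]-.51)<.1)&(np.abs(P[...,1]+.32)<.12)
def f(m,t):
    m=cv2.morphologyEx((m&near).astype(np.uint8),cv2.MORPH_OPEN,np.ones((3,3)))>0
    r=cv2.minAreaRect(P[m][:,:2].astype(np.float32)); b=cv2.boxPoints(r); e=[b[1]-b[0],b[2]-b[1]]; e=max(e,key=np.linalg.norm); e=e*np.sign(-e[1])
    print(t,m.sum(),np.round(r[0],4),np.round(r[1],3),"yaw",np.degrees(np.arctan2(e[1],e[0])).round(1),P[m][:,2].mean().round(4)); return r
r=f(abs(P[...,2]-.066)<.004,"handle"); f((abs(P[...,2]-.018)<.004),"sole"); f((abs(P[...,2]-.006)<.004)&(C[...,0]>150)&(C[...,2]<190),"pad")
print(s["eef_pos"],np.degrees(s["ee_rot"]))
print("tool units",(R.T@(np.r_[r[0],.06]-s["eef_pos"])/.025).round(2))
E
python3 d.py
```

```text
t: 7.42
eef_pos: [0.5025, -0.3162, 0.2313]
ee_rot: [3.141, 0.0, -1.325]
force: [0.3, 0.6, 0.3]
width: 0.088
gripper_force: 0.0
handle 2007 [ 0.5004 -0.2842] [0.029 0.158] yaw -79.6 0.0656
sole 850 [ 0.506  -0.3134] [0.036 0.129] yaw -76.4 0.018
pad 4577 [ 0.5129 -0.3239] [0.08  0.169] yaw -76.9 0.0062
[ 0.50252988 -0.3162423   0.2314343 ] [ 1.79993011e+02  5.62208011e-03 -7.59236119e+01]
tool units [-1.26 -0.23  6.86]
```

View pics/w3.png

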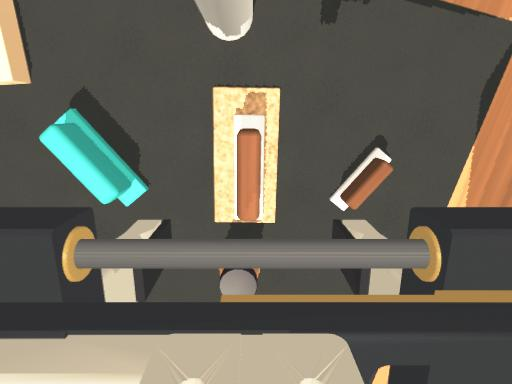

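```bash
python3 -m crank '[[[-0.07,-0.16,2,0.1],[-0.07,-0.16,4,0.1],[-0.07,-0.16,6,0.1],[-0.07,-0.16,7.5,0.1],[-0.07,-0.16,8.4,0.1],[-0.07,-0.16,8.4,0.1],[-0.07,-0.16,8.4,0.1]]]' 0 && python3 -m crank '[[[0,0,0,0],[0,0,0,0],[0,0,0,0],[0,0,0,0],[0,0,0,0],[0,0,0,0],[0,0,0,0],[0,0,0,0]]]' 1 15
```

```text
t: 8.35
eef_pos: [0.5068, -0.314, 0.0226]
ee_rot: [-3.141, -0.001, -1.335]
force: [0.3, -0.7, 0.3]
width: 0.0874
gripper_force: 0.0
t: 9.35
eef_pos: [0.5058, -0.3138, 0.0215]
ee_rot: [3.141, 0.0, -1.336]
force: [0.1, -0.9, 0.7]
width: 0.0263
gripper_force: 15.0
```

```bash
python3 -m crank '[[[0,0,-1,0],[0,0,-3,0],[0,0,-5,0],[0,0,-7,0],[0,0,-8.5,0],[0,0,-9.2,0],[0,0,-9.2,0]]]' && python3 -m crank '[[[-1,-0.5,0,0.2],[-3,-1.6,0,0.6],[-5,-2.7,0,1],[-7,-3.7,0,1.4],[-9,-4.8,0,1.8],[-11,-5.9,0,2.2],[-13,-7,0,2.6],[-14.6,-7.8,0,2.9],[-15.6,-8.3,0,3.1],[-16.16,-8.6,0,3.2],[-16.16,-8.6,0,3.2],[-16.16,-8.6,0,3.2]]]'
```

```text
t: 10.22
eef_pos: [0.5061, -0.3136, 0.2515]
ee_rot: [-3.141, 0.0, -1.336]
force: [0.0, 0.0, -4.0]
width: 0.0256
gripper_force: 15.0
t: 11.72
eef_pos: [0.6207, 0.1283, 0.2507]
ee_rot: [3.14, -0.001, -1.616]
force: [-0.1, -0.2, -3.3]
width: 0.026
gripper_force: 15.0
```

```bash
python3 -m crank '[[[0,0,0.8,0],[0,0,1.6,0],[0,0,2.2,0],[0,0,2.3,0],[0,0,2.3,0],[0,0,2.3,0]]]' && python3 -m crank '[[[0,0,0.04,0],[0,0,0.08,0],[0,0,0.12,0],[0,0,0.12,0]]]'
```

```text
t: 12.48
eef_pos: [0.6216, 0.1293, 0.195]
ee_rot: [-3.14, 0.001, -1.615]
force: [-0.2, 1.2, -4.1]
width: 0.0258
gripper_force: 15.0
t: 12.98
eef_pos: [0.6211, 0.1292, 0.191]
ee_rot: [3.142, -0.0, -1.615]
force: [-0.6, 0.4, -4.0]
width: 0.026
gripper_force: 15.0
```

```bash
for i in 1 2 3; do python3 -m crank '[[[0,0,0.04,0],[0,0,0.06,0],[0,0,0.06,0]]]' | egrep 'eef|force:'; done
```

```text
eef_pos: [0.6214, 0.1292, 0.19]
force: [-0.5, -0.5, -0.6]
gripper_force: 15.0
eef_pos: [0.6212, 0.1293, 0.1882]
force: [-0.3, 0.4, 1.0]
gripper_force: 15.0
eef_pos: [0.6212, 0.1292, 0.1866]
force: [-0.7, 0.1, 1.6]
gripper_force: 15.0
```

```bash
python3 -m crank '[[[0,0,-0.08,0],[0,0,-0.08,0]]]' | egrep 'eef|force:'; python3 -m crank '[[[0,0.15,-0.08,0],[0,0.3,-0.08,0],[0,0.45,-0.08,0],[0,0.6,-0.08,0],[0,0.6,-0.08,0],[0,0.6,-0.08,0]]]' 0.38 5; python3 - <<'E'
from h import *
for n in("wrist","scene"):
    p,d,P=cloud(n); np.savez(n+"4",p=p,P=P); save(p,n+"4.png")
a=cv2.imread("pics/wrist4.png"); b=cv2.resize(cv2.imread("pics/scene4.png")[130:260,230:360],(384,384),interpolation=cv2.INTER_CUBIC)
cv2.imwrite("pics/v4.png",cv2.resize(np.hstack([a,b]),(800,343)))
E
```

```text
eef_pos: [0.6205, 0.1292, 0.1882]
force: [-2.0, 0.8, -0.9]
gripper_force: 15.0
t: 15.1
eef_pos: [0.606, 0.1298, 0.1906]
ee_rot: [3.141, -0.0, -1.615]
force: [0.6, -0.1, -0.3]
width: 0.0545
gripper_force: 0.7
```

View pics/v4.png

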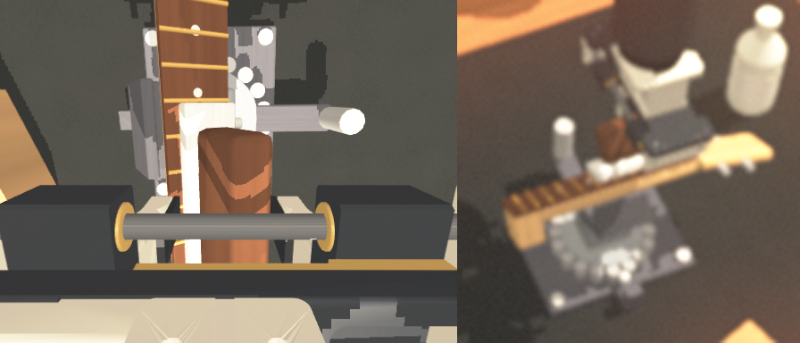

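```bash
cat > e.py <<'E'
import sys
from h import *
O=np.array([.6216,.082,.165]);y0=np.radians(87.6);X=np.array([np.cos(y0),np.sin(y0),0]);n=np.r_[.5*np.array([-np.sin(y0),np.cos(y0)]),.866];Y=np.cross(n,X)
def beam():
    p,d,P=cloud("wrist"); s=arm.get_state(); B=(P-O)@np.stack([X,Y,n],1); C=p.astype(int)
    ok=~np.isnan(B[...,0])
    fb=ok&(abs(B[...,1])<.03)&(abs(B[...,2])<.012)&(B[...,0]>-.13)&(B[...,0]<-.03)&(C[...,0]-C[...,2]>40)
    print("frets z",np.percentile(B[fb][:,2],[10,50,90]).round(4) if fb.sum() else None,"y",np.percentile(B[fb][:,1],[2,98]).round(4))
    wh=ok&(C.min(2)>150)&(abs(B[...,1])<.05)&(B[...,2]>-.015)&(B[...,2]<.03)&(abs(B[...,0])<.11)
    Q=B[wh]; Q=Q[abs(Q[:,2]-np.median(Q[:,2]))<.006]
    if len(Q)>20:
        A=np.c_[Q[:,0],Q[:,1],np.ones(len(Q))]; k=np.linalg.lstsq(A,Q[:,2],rcond=None)[0]
        print("sole",len(Q),"lo",np.percentile(Q,1,axis=0).round(4),"hi",np.percentile(Q,99,axis=0).round(4),"med z",np.median(Q[:,2]).round(4),"slopes deg",np.degrees(k[:2]).round(1))
    tcp=(np.array(s["eef_pos"])-O)@np.stack([X,Y,n],1); print("tcp in board",tcp.round(4), s["width"],np.round(s["force"],1))
    w=ok&(B[...,2]>.03)&(B[...,2]<.075)&(abs(B[...,1])<.05)&(C[...,0]-C[...,2]>40)&(B[...,0]<.1)
    Q=B[w]; print("handle",len(Q),np.percentile(Q,2,axis=0).round(4),np.percentile(Q,98,axis=0).round(4))
    t=Q[Q[:,2]>np.percentile(Q[:,2],98)-.006]
    if len(t)>50:
        c=t.mean(0);V=np.linalg.svd(t-c,full_matrices=False)[2]; print("top normal",(V[2]*np.sign(V[2][2])).round(3),"dir",V[0].round(3))
beam()
E
python3 e.py
```

```text
frets z [-0.0033 -0.0024 -0.0014] y [-0.0228  0.0221]
sole 3715 lo [-0.0169 -0.0144  0.005 ] hi [0.089  0.0198 0.0125] med z 0.0108 slopes deg [0.3 2.6]
tcp in board [0.0471 0.0024 0.0308] 0.05438374401323491 [-0.9  0.5 -0.7]
handle 8974 [-0.0022 -0.0371  0.0313] [0.0693 0.0256 0.0661]
top normal [ 0.049 -0.221  0.974] dir [ 0.631 -0.749 -0.202]
```

```bash
python3 -m crank '[[[0,0.05,0.12,0],[0,0.1,0.24,0],[0,0.1,0.24,0]]]' 0.38 3 ; python3 -m crank '[[[0,0,0,0],[0,0,0,0],[0,0,0,0]]]' 0.46 3; python3 -m crank '[[[0,-0.03,0.06,0],[0,-0.06,0.1,0],[0,-0.06,0.1,0]]]' 0.46 3; python3 e.py
```

```text
t: 15.62
eef_pos: [0.6035, 0.1299, 0.1842]
ee_rot: [3.141, -0.0, -1.615]
force: [-0.2, -0.5, -0.7]
width: 0.054
gripper_force: 0.0
t: 16.0
eef_pos: [0.6032, 0.1299, 0.1843]
ee_rot: [3.141, -0.0, -1.615]
force: [-1.8, 0.3, -1.3]
width: 0.0476
gripper_force: 1.1
t: 16.38
eef_pos: [0.6049, 0.1298, 0.1818]
ee_rot: [3.141, -0.0, -1.615]
force: [-4.1, 0.2, 0.8]
width: 0.0475
gripper_force: 2.0
frets z [-0.0066 -0.0057 -0.0047] y [-0.0227  0.0222]
sole 3754 lo [-0.017  -0.0238  0.0021] hi [0.0852 0.0203 0.0115] med z 0.0076 slopes deg [0.3 2.1]
tcp in board [0.0471 0.0076 0.024 ] 0.047244029879682896 [-2.8  1.   0.3]
handle 8870 [-0.0022 -0.0444  0.0313] [0.0649 0.0284 0.0632]
top normal [0.426 0.024 0.904] dir [ 0.03  -0.999  0.013]
```

```bash
python3 -m crank '[[[0,-0.04,0.06,0],[0,-0.04,0.06,0]]]' 0.5 3;  python3 e.py; python3 -m crank '[[[0.1,0,0,0],[0.3,0,0,0],[0.5,0,0,0],[0.7,0,0,0],[0.8,0,0,0],[0.8,0,0,0]]]' 0.5 3;  python3 e.py
```

```text
t: 16.68
eef_pos: [0.6057, 0.1298, 0.1804]
ee_rot: [3.141, -0.0, -1.615]
force: [-5.9, 2.3, 2.8]
width: 0.0441
gripper_force: 2.9
frets z [-0.0096 -0.0086 -0.0076] y [-0.0226  0.0222]
sole 3496 lo [-0.017  -0.0147 -0.0005] hi [0.086  0.0201 0.0066] med z 0.0048 slopes deg [0.4 3.4]
tcp in board [0.0471 0.0077 0.0224] 0.04419529773348174 [-5.7  1.7  3.1]
handle 8354 [-0.0022 -0.0117  0.0313] [0.0643 0.0271 0.0606]
top normal [0.525 0.054 0.85 ] dir [ 0.021 -0.999  0.05 ]
t: 17.48
eef_pos: [0.6057, 0.1101, 0.1809]
ee_rot: [-3.141, 0.0, -1.615]
force: [-3.6, 3.3, 2.2]
width: 0.0445
gripper_force: 3.4
frets z [-0.0078 -0.0068 -0.0058] y [-0.0228  0.022 ]
sole 3517 lo [-0.0336 -0.0238  0.0008] hi [0.0656 0.0113 0.0097] med z 0.0063 slopes deg [0.2 1.4]
tcp in board [0.0274 0.0069 0.0223] 0.044747849396312614 [-2.9  2.4  1.9]
handle 8044 [-0.0182 -0.0334  0.0315] [0.0445 0.0267 0.0604]
top normal [-0.017  0.029  0.999] dir [0.971 0.238 0.009]
```

```bash
python3 -m crank '[[[0.2,0,0,0],[0.4,0,0,0],[0.6,0,0,0],[0.8,0,0,0],[1,0,0,0],[1,0,0,0]]]' 0.5 3;  python3 e.py
```

```text
t: 18.27
eef_pos: [0.604, 0.0841, 0.1806]
ee_rot: [3.141, -0.001, -1.616]
force: [-4.0, 1.0, 1.6]
width: 0.0456
gripper_force: 3.3
frets z [-0.0076 -0.0066 -0.0056] y [-0.023   0.0221]
sole 3548 lo [-0.0591 -0.0257  0.0012] hi [0.04   0.0097 0.0097] med z 0.0065 slopes deg [0.1 1.5]
tcp in board [0.0014 0.0075 0.0223] 0.04597498183119144 [-2.2 -0.1  0.4]
handle 7836 [-0.0435 -0.0179  0.0315] [0.0187 0.0277 0.0584]
top normal [-0.007 -0.047  0.999] dir [0.97  0.243 0.018]
```

```bash
python3 -m crank '[[[0.2,0,0,0],[0.4,0,0.02,0],[0.6,0,0.02,0],[0.8,0,0.02,0],[1,0,0.02,0],[1,0,0.02,0]]]' 0.5 3;  python3 e.py;  python3 -m crank '[[[0.2,0,0,0],[0.4,0,0,0],[0.6,0,0,0],[0.8,0,0,0],[1,0,0,0],[1,0,0,0]]]' 0.5 3;  python3 e.py
```

```text
t: 19.08
eef_pos: [0.6029, 0.0591, 0.1801]
ee_rot: [3.141, -0.001, -1.616]
force: [-2.6, 1.9, 1.9]
width: 0.047
gripper_force: 3.3
frets z [-0.0078 -0.0068 -0.0058] y [-0.0233  0.0219]
sole 3562 lo [-0.0836 -0.0271  0.001 ] hi [0.0154 0.0082 0.0098] med z 0.0063 slopes deg [0.1 1.5]
tcp in board [-0.0236  0.0078  0.0219] 0.046327095970573585 [-3.8  0.   2.1]
handle 7656 [-0.0678 -0.0188  0.0314] [-0.0063  0.0285  0.058 ]
top normal [-0.004 -0.057  0.998] dir [0.959 0.283 0.02 ]
t: 19.88
eef_pos: [0.6018, 0.0342, 0.1801]
ee_rot: [3.141, -0.001, -1.616]
force: [-2.3, 1.9, 2.4]
width: 0.0469
gripper_force: 3.3
frets z [-0.0077 -0.0067 -0.0056] y [-0.0235  0.0218]
sole 3575 lo [-0.1085 -0.0279  0.0011] hi [-0.0093  0.0075  0.0111] med z 0.0065 slopes deg [0.1 1.2]
tcp in board [-0.0485  0.0078  0.022 ] 0.04683997448439309 [-3.5  0.2  2.6]
handle 7172 [-0.0925 -0.0193  0.0316] [-0.0308  0.0129  0.0556]
top normal [-0.005 -0.068  0.998] dir [0.972 0.233 0.021]
```

```bash
python3 -m crank '[[[0.2,0.05,0.02,0],[0.4,0.1,0.02,0],[0.6,0.1,0.02,0],[0.8,0.1,0.02,0],[0.9,0.1,0.02,0],[0.9,0.1,0.02,0],[0.9,0.1,0.02,0]]]' 0.5 3;  python3 e.py
```

```text
t: 20.8
eef_pos: [0.5983, 0.0122, 0.1795]
ee_rot: [3.141, -0.001, -1.615]
force: [-2.9, 0.1, 1.2]
width: 0.0469
gripper_force: 3.1
frets z [-0.0084 -0.0058 -0.0043] y [-0.0236  0.0218]
sole 1396 lo [-0.1097 -0.0267  0.0018] hi [-0.0301  0.0001  0.013 ] med z 0.0072 slopes deg [ 0.2 -0.3]
tcp in board [-0.0707  0.0104  0.0228] 0.046716690262145935 [-3.4  0.1  1.2]
handle 7206 [-0.1146 -0.0169  0.0316] [-0.0528  0.014   0.0564]
top normal [-0.013 -0.02   1.   ] dir [0.972 0.235 0.018]
```

```bash
python3 -m crank '[[[0,0,0.03,0],[0,0,0.03,0]]]' 0.5 3 | egrep "eef|force|width";python3 -m crank '[[[0,0,-0.2,0],[0,0,-0.4,0],[0,0,-0.6,0],[0,0,-0.8,0]]]' 1 8;  python3 -m crank '[[[0,0,-0.3,0],[0,0,-0.8,0],[0,0,-1.3,0],[0,0,-1.8,0],[0,0,-1.8,0],[0,0,-1.8,0]]]' 1 15; python3 - <<'E'
from h import *
p,d,P=cloud("wrist"); np.savez("w5",p=p,P=P); save(p,"w5.png")
E
```

```text
eef_pos: [0.5985, 0.0123, 0.1789]
force: [-3.0, -2.3, 2.0]
width: 0.0472
gripper_force: 3.3
t: 21.6
eef_pos: [0.5985, 0.0125, 0.1992]
ee_rot: [-3.141, -0.0, -1.615]
force: [-0.5, 1.6, -0.7]
width: 0.0261
gripper_force: 7.9
t: 22.35
eef_pos: [0.5981, 0.0126, 0.2435]
ee_rot: [3.141, 0.0, -1.615]
force: [-0.0, 0.0, -4.1]
width: 0.0255
gripper_force: 15.0
```

View pics/w5.png

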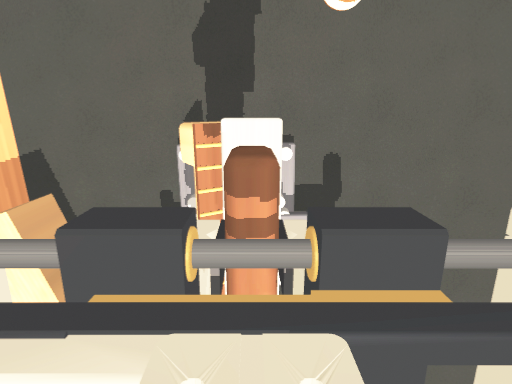

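The picture shows the beam upright and flush in the fingers, with the sole's end at (252,130). The neck is at the left, and it is free again.

```bash
python3 - <<'E'
from h import *
z=np.load("w5.npz");p,P=z["p"].astype(int),z["P"];s=arm.get_state();R=Ro.from_euler('xyz',s["ee_rot"]).as_matrix()
T=(P-np.array(s["eef_pos"]))@R
m=np.zeros((384,512),bool);m[112:152,215:290]=1;m&=(p.min(2)>150)&(T[...,2]>-.03)&(T[...,2]<.05)
Q=T[m];print(m.sum(),np.percentile(Q,[1,50,99],axis=0).round(4))
h=np.zeros((384,512),bool);h[150:200,228:278]=1;h&=(T[...,2]<0.0);Q=T[h];print("handle",np.percentile(Q,[2,50,98],axis=0).round(4))
tx=np.percentile(T[m][:,0],99)-.065; print("beam centre tool x",tx)
yaw=np.radians(-76.9); 
for c,l in(((.5129,-.3239),"pad centre"),((.506,-.3134),"orig")):
    g=np.array(c)-tx*np.array([np.cos(yaw),np.sin(yaw)]); print(l,g,(R.T@np.r_[g-s["eef_pos"][:2],0]/.025).round(2))
E
```

```text
1850 [[ 0.0439 -0.0185  0.0213]
 [ 0.0539 -0.001   0.023 ]
 [ 0.0623  0.0166  0.0251]]
handle [[ 0.0279 -0.011  -0.0262]
 [ 0.0387 -0.0005 -0.0245]
 [ 0.0474  0.0104 -0.0068]]
beam centre tool x -0.0026947630625097016
pad centre [ 0.51351077 -0.32652463] [13.7   2.78  0.  ]
orig [ 0.50661077 -0.31602463] [13.29  3.07  0.  ]
```

```bash
python3 -m crank '[[[1,0.2,0,-0.2],[3,0.6,0,-0.7],[5,1.1,0,-1.1],[7,1.5,0,-1.6],[9,1.9,0,-2],[11,2.4,0,-2.5],[12.5,2.7,0,-2.9],[13.2,2.85,0,-3.1],[13.5,2.9,0,-3.1],[13.5,2.9,0,-3.1],[13.5,2.9,0,-3.1]]]' && python3 -m crank '[[[0,0,1.5,0],[0,0,3,0],[0,0,4.5,0],[0,0,6,0],[0,0,7,0],[0,0,7.6,0],[0,0,7.85,0],[0,0,7.9,0],[0,0,7.9,0]]]'
```

```text
t: 23.78
eef_pos: [0.5113, -0.3206, 0.2437]
ee_rot: [3.142, 0.0, -1.344]
force: [-0.2, 0.1, -5.3]
width: 0.0261
gripper_force: 15.0
t: 24.9
eef_pos: [0.5117, -0.3216, 0.0473]
ee_rot: [-3.14, -0.001, -1.345]
force: [-0.3, 0.6, -3.9]
width: 0.0256
gripper_force: 15.0
```

```bash
for i in 1 2; do python3 -m crank '[[[0,0,0.05,0],[0,0,0.08,0],[0,0,0.08,0]]]' | egrep "t:|eef|force|rot"; done
```

```text
t: 25.28
eef_pos: [0.511, -0.3214, 0.0444]
ee_rot: [-3.141, -0.0, -1.345]
force: [0.2, -0.3, -4.2]
gripper_force: 15.0
t: 25.65
eef_pos: [0.5109, -0.3214, 0.0422]
ee_rot: [3.141, 0.0, -1.345]
force: [-0.2, 0.3, -3.8]
gripper_force: 15.0
```

```bash
for i in 1 2; do python3 -m crank '[[[0,0,0.03,0],[0,0,0.05,0],[0,0,0.05,0]]]' | egrep "t:|eef|force|rot"; done
```

```text
t: 26.02
eef_pos: [0.511, -0.3214, 0.0413]
ee_rot: [-3.141, -0.0, -1.345]
force: [0.1, 0.8, 1.0]
gripper_force: 15.0
t: 26.4
eef_pos: [0.5111, -0.3214, 0.0413]
ee_rot: [-3.141, -0.001, -1.344]
force: [-3.8, 4.8, 10.4]
gripper_force: 15.0
```

Seated. Release, retreat and check.

```bash
python3 -m crank '[[[0,0,-0.05,0],[0,0,-0.05,0],[0,0,-0.05,0],[0,0,-0.05,0],[0,0,-0.05,0],[0,0,-0.05,0],[0,0,-0.05,0]]]' 0 15 && python3 -m crank '[[[0,0,-1,0],[0,0,-3,0],[0,0,-5,0],[0,0,-7,0],[0,0,-7.5,0],[0,0,-7.5,0],[0,0,-7.5,0]]]' && python3 d.py | head -4; python3 - <<'E'
from h import *
p,d,P=cloud("top"); save(p,"topf.png")
for th,b in (("can",((.52,.62),(-.53,-.42),.1,.2)),("jar",((.44,.54),(-.23,-.14),.04,.1)),("bottle",((.42,.54),(.32,.45),.03,.1))):
    (x0,x1),(y0,y1),z0,z1=b; m=(P[...,0]>x0)&(P[...,0]<x1)&(P[...,1]>y0)&(P[...,1]<y1)&(P[...,2]>z0)&(P[...,2]<z1)
    print(th,m.sum(),P[m].mean(0).round(3), end=' was '); Q=np.load("top.npz")["P"]; m=(Q[...,0]>x0)&(Q[...,0]<x1)&(Q[...,1]>y0)&(Q[...,1]<y1)&(Q[...,2]>z0)&(Q[...,2]<z1); print(Q[m].mean(0).round(3))
cv2.imwrite("pics/topf2.png",cv2.resize(cv2.imread("pics/topf.png")[80:290,70:470],None,fx=2,fy=2))
E
```

```text
t: 27.28
eef_pos: [0.511, -0.3214, 0.041]
ee_rot: [3.142, 0.0, -1.345]
force: [-0.4, -0.2, 0.4]
width: 0.0861
gripper_force: 0.0
t: 28.15
eef_pos: [0.5102, -0.321, 0.2268]
ee_rot: [3.139, 0.002, -1.345]
force: [-0.1, -0.1, 0.7]
width: 0.0876
gripper_force: 0.0
handle 2108 [ 0.5064 -0.2832] [0.031 0.169] yaw -77.1 0.0657
sole 837 [ 0.5116 -0.3195] [0.036 0.127] yaw -76.5 0.0181
pad 4822 [ 0.5129 -0.3237] [0.08  0.168] yaw -76.9 0.0062
[ 0.51016358 -0.32106114  0.22663   ] [ 1.79852977e+02  9.87470309e-02 -7.70586174e+01]
can 0 [nan nan nan] was [ 0.565 -0.471  0.141]
jar 0 [nan nan nan] was [ 0.486 -0.185  0.067]
bottle 182 [0.474 0.359 0.067] was [0.475 0.358 0.066]<stdin>:5: RuntimeWarning: Mean of empty slice.
  ret = um.true_divide(
```

View pics/topf2.png

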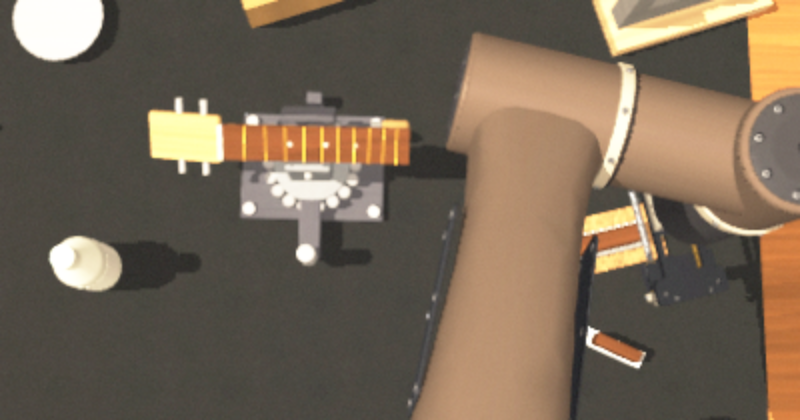

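The vise is square, with the neck lying along the plate from (150,135) to (410,145). The beam is on the pad at (615,240), and the arm hides the can and jar from this camera. I'll check those from the other cameras, then hand in.

```bash
python3 - <<'E'
from h import *
ok=True
for n in ("scene",):
    p,d,P=cloud(n); Q0=np.load(n+".npz")["P"]
    for th,(x0,x1,y0,y1,z0,z1) in (("can",(.52,.62,-.53,-.42,.02,.2)),("jar",(.44,.54,-.23,-.14,.02,.1))):
        f=lambda P:P[(P[...,0]>x0)&(P[...,0]<x1)&(P[...,1]>y0)&(P[...,1]<y1)&(P[...,2]>z0)&(P[...,2]<z1)]
        a,b=f(P),f(Q0); e=np.linalg.norm(a.mean(0)-b.mean(0)); print(th,len(a),len(b),a.mean(0).round(3),b.mean(0).round(3)); ok&=len(a)>50 and e<.012
print(ok)
if ok: print(arm.job_done())
E
```

```text
can 606 605 [ 0.583 -0.475  0.109] [ 0.583 -0.475  0.109]
jar 247 247 [ 0.494 -0.19   0.057] [ 0.494 -0.19   0.057]
True
the job is handed in; nothing more can be done
None
```

The job is handed in at about 28 s of the 69 s. By my measurements the vise is square, the one stroke ran nut to heel at roughly 4–6 mm neck depth, and the beam lies released about 4 mm off the pad's centre. The can, jar and bottle have not moved. The judge returned no verdict.

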